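# Lock a sample carrier into its dock with the ball knob

### The job

Set the blue sample carrier on the four studs of the dock and press it fully home, so that it sits flush on the base plate. Then lock it in: turn the smooth red ball knob on the dock's sloped face clockwise all the way to its stop, and let go. Leave the other things on the bench where they are.

Things in the scene. Friction and masses are not known exactly. Their poses are not given: they have to be found in the camera images.
- carrier: Loose blue sample carrier, about 0.25 kg, 70 mm (x) by 110 mm (y), right side up. Origin: centre of its underside; z up. Middle block 46 (x) x 110 (y) x 26 mm high; a ledge 12 mm wide and 10 mm high along each long side. Underneath, four round sockets, 16.5 mm wide, 16 mm deep, at x = +-13, y = +-36 mm. A half turn makes no difference.
- rib_top (a point): Middle of the top of the carrier's grey grip rib, 60 mm above the carrier's underside; axes as the carrier's. The rib is 44 mm long (x), 16 mm thick (y) and stands 34 mm out of the block. Grip it across its thickness, closing along y, fingertips no more than 32 mm below this point.
- dock: Dock fixed to the bench (its place varies): aluminium base plate 185 (x) x 130 (y) x 20 mm high. Origin: under the nest's centre, on the bench; x points from the knob side to the nest, z up. The nest for the carrier is at the back; in front stands a black lock housing with a sloped face, filling x = -94 to -43 mm, y = -45 to +45 mm, up to 78 mm high at its rear edge.
- nest (a point): Centre of the nest, on top of the base plate, 20 mm above the bench; axes as the dock's. Four steel studs, 14 mm thick, 14 mm high, bevelled tops, at x = +-13, y = +-36 mm. The carrier is home, flush on the plate, when its origin lies here with its y along the dock's y (or a half turn from that).
- plunger_top (a point): Top of the black round friction plunger, 28 mm wide, between the studs. At first it stands 8 mm above the plate, so that the carrier laid on the studs rests 8 mm too high; it must be pushed straight down with about 10 to 15 N until the carrier touches the plate, and then stays down.
- knob_ball (a point): Centre of the smooth, slippery red ball knob, 50 mm in diameter, on a 14 mm stem; 89 mm towards dock -x from the nest, 98 mm above the bench, 40 mm out from the sloped face. z is the turning axis, outward, 30 deg from vertical, leaning to dock -x. It slips when held high on the ball: come down along the axis, close firmly across its centre, from any side. Resists with 0.2 N m.
- lock_knob (a joint): Angle of the ball knob in rad: 0 open (white dot on the ball and white pointer under it straight uphill, dock +x, at the yellow dot), 1.4 at the locked stop (pointer at the green dot); grows as the knob turns clockwise seen from outside along its axis. Starts between 0 and 0.2.
- lock_tongue (a joint): Travel in m of the steel tongue that the knob drives out of the housing towards the nest, 11.4 mm per rad: 0 withdrawn, 0.016 fully out over the carrier's front ledge. It passes over the ledge only when the carrier is home.
- rinse_bottle: White rinse bottle with a red top, 64 mm wide, 146 mm high, standing; bystander. Origin: centre of its underside.
- swab_box: White box of swabs with a blue top, 90 x 45 x 22 mm; bystander. Origin: centre of its underside.
- tape_roll: White roll of tape lying flat, 59 mm across, 18 mm high; bystander. Origin: centre of its underside.
- tweezers: Steel tweezers lying flat, 126 mm long; bystander. Origin: centre of its underside.
- feedthrough: Small upright steel and tan electrical feedthrough, 24 mm wide, 96 mm high; bystander. Origin: centre of its underside.
- kf_clamp: Bright metal hinged ring clamp lying flat, 51 x 73 x 13 mm; bystander. Origin: centre of its underside.
Things that resemble listed ones, but are neither listed nor needed, are in the scene too. There is more than one size of the carrier; the one meant has the size given above.

How it is judged:
By the outcome, as a careful person would: the job done as asked, in the order asked, and still so for the second after the job is handed in, with the robot touching nothing.
It also fails if it takes over 64 s, if anything falls off the work surface, if the arm or the gripper's body presses on something with over 40 N, if the wrist force passes 120 N, or if a joint passes its speed limit or range.

### The arm

A 7-joint arm with a two-finger parallel gripper is mounted at the origin on a cart in front of the work surface, level with it; the furniture and walls round the work are solid. World frame = base frame: x ahead of the robot, y to its left, z up, the work surface at z = 0. Lengths are in m, angles in rad, forces in N, time in s.
With the tool pointing down it reaches from about 0.425 to 0.875 m from the base axis. Payload 9.9 kg.
Tool frame: the origin (TCP) lies midway between the tips of the shut fingers; the grasp point (between the pads) lies 19 mm behind it; z points along the fingers, y is the line along which they close (so a half turn about z gives the same grasp; the last joint's range is limited). The gripper opens to 85 mm and grips with 20 to 120 N. Pads are 22 mm wide; open, the fingers measure 114 mm over their backs; the gripper's body (76 mm by 85 mm) begins 54 mm behind the grasp point. The pads swing forward as they close: fully open they stand 13 mm farther back than shut.
Start: joints at [1.226, 0.576, 0.025, 1.437, -0.015, 1.129, -0.057], TCP at [0.174, -0.652, 0.231] pointing down, gripper open.
Joint ranges: [-2.76, 2.76], [-0.34, 2.15], [-1.52, 1.57], [0.19, 2.46], [-1.09, 4.23], [0.17, 1.99], [-2.82, 2.82]. Speed limits (rad/s): [2.22, 2.22, 3.01, 3.01, 3.14, 3.14, 3.14].

### API

Orientations are given as [roll, pitch, yaw] about the fixed x, y, z axes, in that order (R = Rz(yaw) Ry(pitch) Rx(roll)).
In Python, from rig import * gives the robot as it stands.
- The arm moves only by the tool send_rows, never from a script. Its argument "plan" is a list of rows, each an object with "slide": the shift along the tool's x, y, z in m, a list of three; "turn": the turn, a rotation vector about the tool's x, y, z in rad, a list of three. A call has 1 to 8 rows; each row is the pose to reach, as a shift and turn from the pose commanded when the call began, along the tool's axes at that moment; what a row does not reach only later rows make up. A row lasts 1/8 s, in which the tool goes at most 62.5 mm and 10.7 degrees, less where a joint would pass 70% of its speed; a pose out of reach is approached as far as the arm can. A call with a gripper value outside its range is refused whole. "claw" is the opening, from 0 (shut) to 1 (fully open), set as the call begins (left out, the last holds). The fingers move at their own pace and stop on an object; the grip force is fixed at half the most. Time passes only in rows, so rows that repeat a pose let the fingers close. It gives the time, the measured TCP pose, the force and the opening at its end, in the units of the state.
- get_obs(): the state, without advancing time (a new reading comes with each control period).
- capture(name): name is "scene" or "top" or "wrist"; returns (picture, depth): 400x640x3 uint8, blue, green, red; 400x640 float32, m along the optical axis (not along the pixel's ray), 0 where there is no reading.
- camera_params(name): a dict with "fx", "fy", "cx", "cy" (pixels), "k1" (the pictures are not rectified: a ray, as slopes to the right and down, at radius r is drawn at 1 + k1 r^2 times it, then the intrinsics apply), "origin" and "rotation" of the camera in the world. Camera axes: x right, y down, z forward; pixel columns grow to the right and rows downward; lengths in m; the calibration is good to about 2 mm. A picture is of the moment at which its call begins: read the wrist's pose just before it. camera_params takes no time and is no camera call; for the wrist camera it gives the pose at the moment of the call.
- hand_in(): hands the job in, once; it reports no verdict.
Trained networks look in the newest picture that a camera, given by its name, has taken for a name from the list of things; names that differ only in an ending like _2 or _b are one class to them, and where a whole thing is asked for, a point or a joint stands for the part that bears it (a point fixed in the world has none). Each returns a list of dicts, best first, with "score" (0 to 1); they miss things now and then, are a little off and sometimes report something else, mostly with a low value. They report only what shows in the picture. A call takes as long as a camera call. They do not tell look-alikes from the thing itself.
- boxes_of(camera, thing): "bbox" ([left, top, width, height] in pixels, round what is visible of it).
The state is a dict: "time": time; "joint_pos": joint angles; "qd": joint speeds; "effort": joint torques, N m; "tcp_pos": TCP position; "eef_rot": TCP orientation; "contact_force": force on the tool from outside, world axes, zero at the start; "wrist_torque": the same for the moment, N m; "width": finger opening in m.
Only numpy, scipy, OpenCV 4.12 (cv2) and the standard library are available. Lean on these libraries where they do the work, as an engineer would, in place of code of your own. Each camera call takes 0.05 s, during which the arm holds its last target. There are 200 camera calls.

## Working session

There is one attempt and no reset: what is moved stays moved. The work goes in short steps, Python scripts to look and compute and a tool call to move; the robot and the scene stay as the last step left them, time stands still between calls to the robot, and variables do not carry over. Pictures are saved under pics/ and viewed, on a budget of 10 in all, crops included, one or two more only if the job needs it, and the job is handed in when it is done.

Besides the shell and the picture viewer there is one more tool, called after "Emit:" as name([rows], argument=value, ...), one row to a line, values as JSON. send_rows: Moves the arm, as the interface text tells. Its arguments: {"type":"object","properties":{"plan":{"type":"array"},"claw":{"type":"number"}},"required":["plan"]}

```bash
mkdir -p pics
cat > h.py <<'E'
from rig import *
import numpy as np, cv2
from scipy.spatial.transform import Rotation as R
def cloud(name, d):
    p=camera_params(name); v,u=np.mgrid[0:400,0:640].astype(float)
    xd=(u-p['cx'])/p['fx']; yd=(v-p['cy'])/p['fy']
    x,y=xd.copy(),yd.copy()
    for _ in range(10):
        s=1+p['k1']*(x*x+y*y); x,y=xd/s,yd/s
    P=np.stack([x*d,y*d,d],-1)@np.array(p['rotation']).reshape(3,3).T+np.array(p['origin'])
    P[d<=0]=np.nan
    return P
def proj(name,X):
    p=camera_params(name); c=(np.atleast_2d(X)-np.array(p['origin']))@np.array(p['rotation']).reshape(3,3)
    s=c[:,:2]/c[:,2:]; s=s*(1+p['k1']*(s**2).sum(1,keepdims=True))
    return s*[p['fx'],p['fy']]+[p['cx'],p['cy']]
E
python3 - <<'E'
from h import *
o=get_obs(); print(o)
for c in ['scene','top']:
    im,d=capture(c); cv2.imwrite(f'pics/{c}0.png',im); np.save(f'{c}.npy',d); P=cloud(c,d); np.save(f'{c}P.npy',P)
    p=camera_params(c); print(c,p['origin'],p['fx'])
    for t in ['carrier','dock','knob_ball','rib_top']:
        try: b=boxes_of(c,t)
        except Exception as e: print(t,e); continue
        for q in b:
            l,tp,w,h=map(int,q['bbox']); X=P[tp+h//2,l+w//2]
            print(t,round(q['score'],2),l,tp,w,h,X.round(3))
E
```

```text
{'time': 0.0, 'joint_pos': array([ 1.2262159 ,  0.57653872,  0.0248427 ,  1.43796435, -0.01498659,
        1.12898803, -0.05649152]), 'qd': array([-6.65212298e-04,  1.67449762e-03,  1.15930657e-03,  1.00799124e-05,
       -1.70514376e-03,  1.32519906e-03,  1.04883405e-03]), 'effort': array([-9.10932577e-04, -7.65762877e+01,  2.24977344e+00, -2.85967433e+01,
        1.51929643e-02,  1.26833588e-02,  7.22913637e-05]), 'tcp_pos': array([ 0.17391501, -0.65171465,  0.23041831]), 'eef_rot': array([-3.13988182e+00,  1.01689978e-04,  2.60829238e-01]), 'contact_force': array([-0.59772096,  0.34769542,  0.32458751]), 'wrist_torque': array([-0.08641865,  0.05225343, -0.00645284]), 'width': 0.08547064893866811}Traceback (most recent call last):
  File "<stdin>", line 4, in <module>
  File "h.py", line 10, in cloud
    P=np.stack([x*d,y*d,d],-1)@np.array(p['rotation']).reshape(3,3).T+np.array(p['origin'])
                               ~~~~~~~~~~~~~~~~~~~~~~~~~~~~~~~^^^^^
ValueError: cannot reshape array of size 3 into shape (3,3)
```

```bash
sed -i "s/np.array(p\['rotation'\]).reshape(3,3)/R.from_euler('xyz',p['rotation']).as_matrix()/" h.py
python3 - <<'E'
from h import *
ims=[]
for c in ['scene','top']:
    im,d=capture(c); ims.append(im); cv2.imwrite(f'pics/{c}0.png',im); np.save(f'{c}.npy',d); P=cloud(c,d); np.save(f'{c}P.npy',P)
    p=camera_params(c); print(c,p['origin'],p['rotation'],p['fx'])
    for t in ['carrier','dock','knob_ball','rib_top']:
        try: b=boxes_of(c,t)
        except Exception as e: print(t,e); continue
        for q in b:
            l,tp,w,h=map(int,q['bbox']); X=P[min(tp+h//2,399),min(l+w//2,639)]
            print(t,round(q['score'],2),l,tp,w,h,X.round(3))
cv2.imwrite('pics/both.png',cv2.resize(np.vstack(ims),(480,600)))
E
```

```text
scene [0.21270901 0.68781362 0.90245827] [-2.32781656 -0.01904669 -2.68476822] 465.1565836978591
carrier 0.91 359 178 38 28 [ 0.498 -0.291  0.019]
carrier 0.71 384 152 27 23 [ 0.493 -0.436  0.027]
dock 0.83 232 286 96 69 [0.517 0.235 0.07 ]
dock 0.66 335 147 29 24 [ 0.634 -0.392  0.022]
dock 0.56 354 171 41 38 [ 0.51  -0.289  0.024]
knob_ball 0.95 285 287 26 24 [0.491 0.202 0.119]
rib_top 0.62 359 172 38 34 [ 0.499 -0.29   0.031]
rib_top 0.57 386 155 25 18 [ 0.488 -0.432  0.027]
top [ 0.44076335 -0.09663202  1.46402127] [-3.03976409  0.00980642 -1.5876498 ] 435.21774353355954
carrier 0.73 361 201 38 27 [ 0.512 -0.295  0.047]
carrier 0.72 412 208 23 22 [ 0.495 -0.441  0.015]
dock 0.66 208 180 44 57 [0.542 0.198 0.022]
knob_ball 0.6 223 212 12 18 [0.495 0.181 0.12 ]
rib_top 0.92 416 212 18 18 [ 0.487 -0.44   0.044]
rib_top 0.58 364 206 34 25 [ 0.498 -0.296  0.06 ]
```

View pics/top0.png

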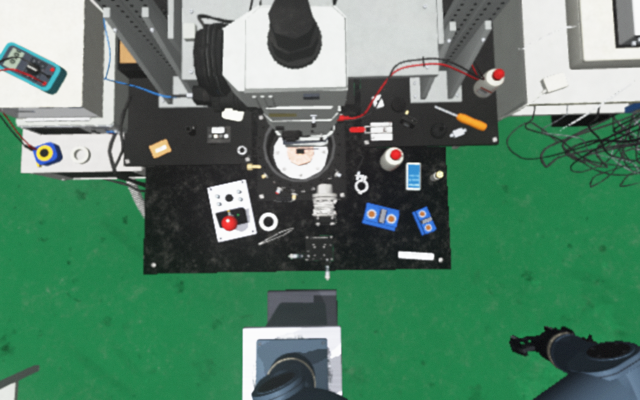

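View pics/scene0.png

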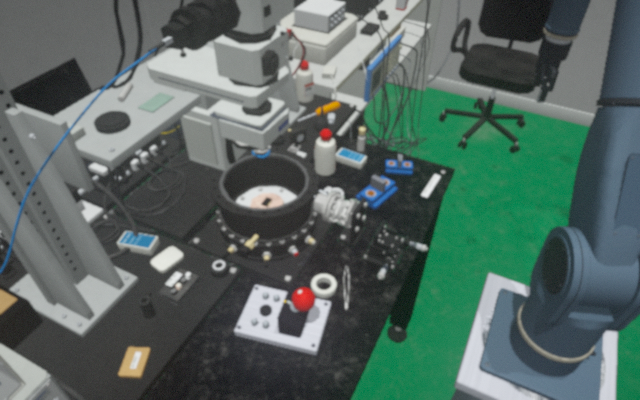

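```bash
cat > m.py <<'E'
from h import *
def rect(P,name):
    r=cv2.minAreaRect(P[:,:2].astype(np.float32)*1000); print(name,'n',len(P),'c',np.round(r[0],1),'size',np.round(r[1],1),'ang',round(r[2],1)); return r
E
python3 - <<'E'
from m import *
for c in ['top','scene']:
    P=np.load(c+'P.npy'); im=cv2.imread(f'pics/{c}0.png').astype(int); b,g,r=im[...,0],im[...,1],im[...,2]
    z=P[...,2]
    blue=(b>r+60)&(b>g+30)&(z>0)&(z<.1)&(P[...,0]>.4)&(P[...,0]<.65)
    rect(P[blue&(P[...,1]>-.37)&(P[...,1]<-.22)],c+' carrier'); rect(P[blue&(P[...,1]<-.38)&(P[...,1]>-.5)],c+' small')
    grey=(abs(b-r)<40)&(z>.045)&(z<.08)&(P[...,0]>.45)&(P[...,0]<.56)&(P[...,1]>-.36)&(P[...,1]<-.22)
    if grey.sum()>3: rect(P[grey],c+' rib'); print(np.median(P[grey],0))
    near=(P[...,0]>.4)&(P[...,0]<.7)&(P[...,1]>.08)&(P[...,1]<.34)
    pl=near&(z>.012)&(z<.028)&(g>120)&(abs(b-r)<40)
    n,l,st,ce=cv2.connectedComponentsWithStats(pl.astype(np.uint8)); k=1+st[1:,4].argmax()
    rr=rect(P[l==k],c+' plate'); print(cv2.boxPoints(rr).round(), np.nanmedian(z[l==k]))
    ball=(r>b+70)&(r>g+70)&near&(z>.06); Q=P[ball]
    A=np.c_[2*Q,np.ones(len(Q))]; s=np.linalg.lstsq(A,(Q**2).sum(1),rcond=None)[0]; print('ball',s[:3],np.sqrt(s[3]+s[:3]@s[:3]),len(Q),Q[:,2].max())
# obstacles: max heights on grid
P=np.load('topP.npy').reshape(-1,3); S=np.load('sceneP.npy').reshape(-1,3); P=np.vstack([P,S])
for x in np.arange(.35,.85,.05):
    print(round(x,2),[int(1000*np.nanmax(np.r_[0,P[(abs(P[:,0]-x)<.025)&(abs(P[:,1]-y)<.025),2]])) for y in np.arange(-.4,.36,.05)])
print(camera_params('wrist'))
E
```

```text
top carrier n 550 c [ 505.9 -303.3] size [117.   75.1] ang 75.7
top small n 487 c [ 548.9 -429.2] size [209.7  61.5] ang 16.4
top rib n 64 c [ 504.9 -300.3] size [14.6 39.8] ang 74.8
[ 0.50486095 -0.29876079  0.06011463]
top plate n 1518 c [535.8 193.8] size [184.7 133.6] ang 11.7
[[432. 241.]
 [459. 110.]
 [640. 147.]
 [613. 278.]] 0.020685833778007034
ball [0.49009704 0.18547353 0.10359268] 0.02184832304391021 176 0.13059556898262792
scene carrier n 484 c [ 507.2 -306.9] size [125.8  78.5] ang 74.3
scene small n 360 c [ 541.7 -417.6] size [212.  104.1] ang 19.9
scene rib n 116 c [ 506.3 -299.3] size [17.5 46.3] ang 77.4
[ 0.50498698 -0.29606389  0.05735546]
scene plate n 2916 c [535.1 193.4] size [185.6 134. ] ang 11.7
[[431. 240.]
 [458. 109.]
 [640. 147.]
 [612. 278.]] 0.01978335310527879
ball [0.49180273 0.18130798 0.09305614] 0.02967329707638464 394 0.12584399911384625
0.35 [10, 8, 9, 8, 9, 61, 61, 50, 31, 10, 8, 9, 10, 11, 7, 9]
0.4 [11, 9, 12, 10, 9, 86, 93, 91, 43, 8, 13, 8, 11, 9, 7, 9]
0.45 [11, 30, 18, 9, 8, 52, 95, 89, 12, 23, 27, 114, 119, 26, 8, 9]
0.5 [27, 34, 69, 35, 8, 120, 123, 92, 9, 25, 29, 123, 130, 80, 8, 9]
0.55 [10, 16, 66, 31, 12, 120, 124, 88, 53, 21, 24, 80, 80, 79, 9, 11]
0.6 [31, 9, 9, 20, 18, 174, 179, 178, 178, 176, 24, 37, 37, 37, 20, 10]
0.65 [32, 114, 108, 17, 50, 805, 806, 806, 806, 795, 171, 125, 24, 9, 9, 8]
0.7 [28, 151, 142, 12, 498, 807, 909, 910, 840, 814, 812, 616, 43, 33, 33, 31]
0.75 [29, 72, 39, 466, 475, 807, 909, 910, 840, 814, 813, 620, 598, 588, 564, 29]
0.8 [84, 73, 403, 430, 254, 807, 807, 519, 807, 800, 800, 31, 50, 48, 545, 524]
{'fx': 307.6971401600242, 'fy': 307.6971401600242, 'cx': 318.8668837094644, 'cy': 195.32547600159117, 'k1': -0.05238753756037602, 'origin': array([ 0.25116401, -0.6308593 ,  0.37414146]), 'rotation': array([ 2.82631587e+00, -6.69432773e-05, -1.31091931e+00])}
```

```bash
cat >> h.py <<'E'
def rel(pos, T, obs=None, src=None):
    "slide/turn from commanded/measured pose src=(pos,Rot) to pos,T(Rotation)"
    if src is None:
        o=obs or get_obs(); src=(o['tcp_pos'],R.from_euler('xyz',o['eef_rot']))
    s=src[1].inv().apply(np.array(pos)-src[0]); t=(src[1].inv()*T).as_rotvec()
    print('slide',s.round(4).tolist(),'turn',t.round(4).tolist(),'dist',np.linalg.norm(s).round(3)); return s,t
def down(yaw): return R.from_euler('xyz',[np.pi,0,yaw])
E
python3 - <<'E'
from h import *
rel([.5055,-.301,.20],down(np.radians(-14.5)))
E
```

```text
slide [0.4108, -0.2538, 0.0313] turn [-0.0, 0.0, 0.5139] dist 0.484
```

Emit:
send_rows([
  {"slide":[0.411,-0.254,0.031],"turn":[0,0,0.514]},
  {"slide":[0.411,-0.254,0.031],"turn":[0,0,0.514]},
  {"slide":[0.411,-0.254,0.031],"turn":[0,0,0.514]},
  {"slide":[0.411,-0.254,0.031],"turn":[0,0,0.514]},
  {"slide":[0.411,-0.254,0.031],"turn":[0,0,0.514]},
  {"slide":[0.411,-0.254,0.031],"turn":[0,0,0.514]},
  {"slide":[0.411,-0.254,0.031],"turn":[0,0,0.514]},
  {"slide":[0.411,-0.254,0.031],"turn":[0,0,0.514]},
], claw=1)

```text
time: 1.55
tcp_pos: [0.5077, -0.2981, 0.2003]
eef_rot: [-3.141, -0.001, -0.251]
contact_force: [0.2, -1.1, -0.9]
width: 0.0852
```

Run:
```python
from m import *
o=get_obs(); print(o['tcp_pos'],o['eef_rot'])
im,d=capture('wrist'); P=cloud('wrist',d); cv2.imwrite('pics/w1.png',im)
im=im.astype(int); b,g,r=im[...,0],im[...,1],im[...,2]; z=P[...,2]
near=(P[...,0]>.42)&(P[...,0]<.6)&(P[...,1]>-.39)&(P[...,1]<-.21)
blue=(b>r+60)&(b>g+30)&near
rect(P[blue&(z>.003)&(z<.08)],'blue')
rect(P[blue&(z>.005)&(z<.014)],'ledge'); rect(P[blue&(z>.02)&(z<.032)],'block')
rib=near&(z>.055)&(z<.066)&(abs(b-r)<60); rect(P[rib],'rib'); print(np.median(P[rib],0)); 
s,t=rel([.5055,-.301,.031],down(-.253))
```

```text
[ 0.5076889  -0.29813199  0.20031368] [-3.14093663e+00 -6.71015255e-04 -2.50948129e-01]
blue n 4115 c [ 510.9 -293.5] size [110.3  70.4] ang 75.4
ledge n 1658 c [ 510.9 -293.2] size [109.   70.4] ang 75.4
block n 2240 c [ 510.8 -293.4] size [110.3  46.7] ang 75.6
rib n 649 c [ 511.  -293.4] size [15.7 43.9] ang 75.8
[ 0.51119138 -0.29297372  0.05952615]
slide [-0.0048, 0.0111, 0.1686] turn [-0.0048, -0.0018, 0.0089] dist 0.169
```

View pics/w1.png

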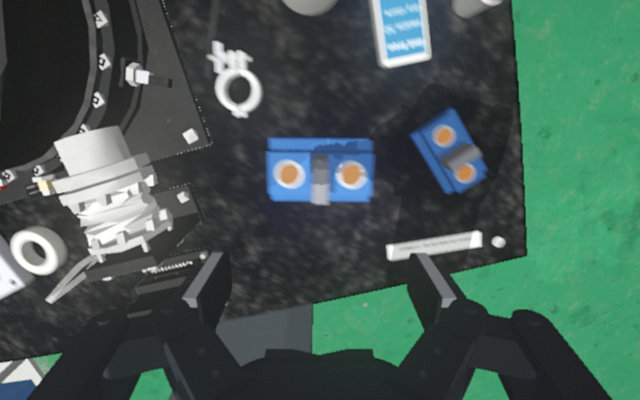

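```bash
cat > car.py <<'E'
from m import *
def carrier(cam='wrist',zo=0):
    p0=camera_params(cam); im,d=capture(cam); P=cloud(cam,d)
    print('camshift',np.array(camera_params(cam)['origin'])-p0['origin'])
    im=im.astype(int); b,g,r=im[...,0],im[...,1],im[...,2]; z=P[...,2]
    near=(P[...,0]>.42)&(P[...,0]<.6)&(P[...,1]>-.39)&(P[...,1]<-.21)
    blue=(b>r+60)&(b>g+30)&near
    rect(P[blue&(z>.003)&(z<.08)],'blue')
    rib=near&(z>.055)&(z<.066)&(abs(b-r)<60); rect(P[rib],'rib'); print(np.median(P[rib],0))
E
python3 - <<'E'
from car import *
carrier()
o=get_obs(); print(o['tcp_pos'],o['eef_rot'])
carrier()
E
```

```text
camshift [-2.06395895e-03 -2.48770408e-03  2.15602613e-05]
blue n 4316 c [ 503.2 -302.9] size [110.4  70.7] ang 74.9
rib n 722 c [ 503.5 -303. ] size [15.8 43.9] ang 74.9
[ 0.50451209 -0.30325555  0.06025107]
[ 0.51013385 -0.29478077  0.19981901] [-3.13823561e+00 -1.05868781e-03 -2.44356053e-01]
camshift [-0.00221418 -0.0030522   0.00013774]
blue n 4299 c [ 502.9 -303.4] size [110.2  70.9] ang 74.8
rib n 683 c [ 503.1 -303.8] size [14.9 44.4] ang 74.4
[ 0.50476762 -0.304104    0.06046991]
```

Run:
```python
import re
s=open('h.py').read()
s=s.replace("def cloud(name, d):\n    p=camera_params(name);","def cloud(name, d, p=None):\n    p=p or camera_params(name);")
open('h.py','w').write(s)
s=open('car.py').read().replace("cloud(cam,d)","cloud(cam,d,p0)"); open('car.py','w').write(s)
from car import *
carrier(); o=get_obs(); print(o['tcp_pos'],o['eef_rot']); carrier(); o=get_obs(); print(o['tcp_pos'],o['eef_rot'],o['qd'].round(3))
rel([.5055,-.301,.12],down(-.256))
```

```text
camshift [-0.00154577 -0.00223127  0.00016075]
blue n 4315 c [ 505.6 -300. ] size [110.2  70.6] ang 74.9
rib n 697 c [ 506.  -300.6] size [15.  43.6] ang 74.3
[ 0.5072216  -0.30080486  0.06019402]
[ 0.50620263 -0.2999443   0.20020127] [ 3.14156636e+00  1.83206816e-04 -2.50840732e-01]
camshift [-0.00092658 -0.00138269  0.00013918]
blue n 4330 c [ 505.6 -300.2] size [110.2  70.6] ang 75.0
rib n 712 c [ 505.9 -300.6] size [15.5 43.7] ang 73.9
[ 0.50668911 -0.30071168  0.06016448]
[ 0.50528332 -0.30120989  0.20034311] [ 3.14097437e+00  2.91803167e-04 -2.53160373e-01] [ 0.026 -0.006  0.013  0.005 -0.    -0.     0.   ]
slide [0.0002, -0.0003, 0.0803] turn [0.0006, 0.0003, 0.0028] dist 0.08
```

Emit:
send_rows([
  {"slide":[0,-0.001,0.03],"turn":[0,0,0.009]},
  {"slide":[0,-0.001,0.07],"turn":[0,0,0.009]},
  {"slide":[0,-0.001,0.11],"turn":[0,0,0.009]},
  {"slide":[0,-0.001,0.14],"turn":[0,0,0.009]},
  {"slide":[0,-0.001,0.157],"turn":[0,0,0.009]},
  {"slide":[0,-0.001,0.168],"turn":[0,0,0.009]},
  {"slide":[0,-0.001,0.168],"turn":[0,0,0.009]},
  {"slide":[0,-0.001,0.168],"turn":[0,0,0.009]},
])

```text
time: 2.8
tcp_pos: [0.5064, -0.3003, 0.0332]
eef_rot: [3.141, -0.001, -0.262]
contact_force: [-0.4, -0.2, 0.8]
width: 0.0851
```

Emit:
send_rows([
  {"slide":[0,0,0],"turn":[0,0,0]},
  {"slide":[0,0,0],"turn":[0,0,0]},
  {"slide":[0,0,0],"turn":[0,0,0]},
  {"slide":[0,0,0],"turn":[0,0,0]},
  {"slide":[0,0,0],"turn":[0,0,0]},
  {"slide":[0,0,0],"turn":[0,0,0]},
  {"slide":[0,0,0],"turn":[0,0,0]},
  {"slide":[0,0,0],"turn":[0,0,0]},
], claw=0)

```text
time: 3.8
tcp_pos: [0.506, -0.3001, 0.0326]
eef_rot: [3.141, -0.0, -0.262]
contact_force: [-1.1, -0.8, 6.1]
width: 0.0148
```

Emit:
send_rows([
  {"slide":[0,0,-0.02],"turn":[0,0,0]},
  {"slide":[0,0,-0.06],"turn":[0,0,0]},
  {"slide":[0,0,-0.11],"turn":[0,0,0]},
  {"slide":[0,0,-0.16],"turn":[0,0,0]},
  {"slide":[-0.012,-0.01,-0.2],"turn":[0,0,0]},
  {"slide":[-0.03,-0.025,-0.217],"turn":[0,0,0]},
  {"slide":[-0.048,-0.039,-0.217],"turn":[0,0,0]},
  {"slide":[-0.048,-0.039,-0.217],"turn":[0,0,0]},
])

```text
time: 4.8
tcp_pos: [0.4686, -0.2481, 0.2491]
eef_rot: [-3.141, 0.001, -0.261]
contact_force: [-0.5, -0.1, -2.9]
width: 0.015
```

Emit:
send_rows([
  {"slide":[-0.01,-0.03,0],"turn":[0,0,-0.04]},
  {"slide":[-0.02,-0.09,0],"turn":[0,0,-0.1]},
  {"slide":[-0.033,-0.15,0],"turn":[0,0,-0.17]},
  {"slide":[-0.046,-0.21,0],"turn":[0,0,-0.24]},
  {"slide":[-0.06,-0.27,0],"turn":[0,0,-0.31]},
  {"slide":[-0.073,-0.33,0],"turn":[0,0,-0.38]},
  {"slide":[-0.085,-0.385,0],"turn":[0,0,-0.44]},
  {"slide":[-0.092,-0.42,0],"turn":[0,0,-0.466]},
])

```text
time: 5.8
tcp_pos: [0.4896, 0.1828, 0.2487]
eef_rot: [-3.141, 0.001, 0.208]
contact_force: [0.7, 0.1, -2.9]
width: 0.015
```

Emit:
send_rows([
  {"slide":[0,0,0],"turn":[0,0,0]},
  {"slide":[0,0,0],"turn":[0,0,0]},
  {"slide":[0,0,0],"turn":[0,0,0]},
  {"slide":[0,0,0],"turn":[0,0,0]},
  {"slide":[0,0,0],"turn":[0,0,0]},
  {"slide":[0,0,0],"turn":[0,0,0]},
  {"slide":[0,0,0],"turn":[0,0,0]},
  {"slide":[0,0,0],"turn":[0,0,0]},
])

```text
time: 6.8
tcp_pos: [0.4896, 0.1798, 0.2493]
eef_rot: [3.142, 0.0, 0.204]
contact_force: [-0.5, 0.5, -3.2]
width: 0.0152
```

Run:
```python
from m import *
o=get_obs(); print(o)
p0=camera_params('wrist'); im,d=capture('wrist'); P=cloud('wrist',d,p0); np.save('w2P.npy',P); cv2.imwrite('pics/w2.png',im)
print(np.array(camera_params('wrist')['origin'])-p0['origin'])
for t in ['dock','carrier','knob_ball']: print(t,[(round(q['score'],2),q['bbox']) for q in boxes_of('wrist',t)])
```

```text
{'time': 6.8, 'joint_pos': array([-0.34362245,  0.33197617, -0.13418401,  1.80896415,  0.05170166,
        1.00404226, -1.86530083]), 'qd': array([ 0.00136371,  0.00176547,  0.00026152, -0.00010725,  0.00094375,
        0.00027888,  0.00086858]), 'effort': array([ 3.59075388e-02, -5.71103239e+01, -2.68709594e-01, -2.76482713e+01,
        1.64908584e-02,  2.60064153e-03,  3.38911123e-04]), 'tcp_pos': array([0.48964931, 0.17977637, 0.24931633]), 'eef_rot': array([3.14159195e+00, 1.19746102e-05, 2.03832774e-01]), 'contact_force': array([-0.48569408,  0.50363767, -3.21270678]), 'wrist_torque': array([-0.05577076, -0.02123752,  0.04496953]), 'width': 0.015163416292737304}
[-1.38564158e-07  1.04730178e-05 -8.71126465e-06]
dock [(0.88, [258.7, 41.3, 116.4, 135.9]), (0.55, [420.8, 201.3, 35.0, 12.2])]
carrier [(0.61, [212.2, 173.0, 210.3, 151.6])]
knob_ball [(0.84, [288.0, 140.9, 51.7, 33.7])]
```

View pics/w2.png

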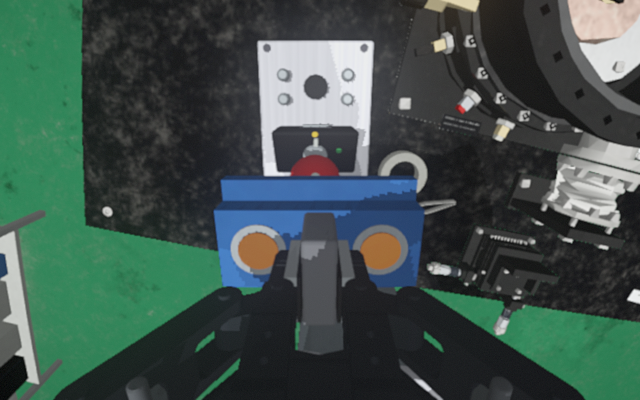

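```bash
cat > dk.py <<'E'
from m import *
def nest(P,im):
    z=P[...,2]; im=im.astype(int); g=im.sum(2)/3
    near=(P[...,0]>.53)&(P[...,0]<.66)&(P[...,1]>.12)&(P[...,1]<.29)
    m=near&(z>.029)&(z<.045)
    n,l,st,ce=cv2.connectedComponentsWithStats(m.astype(np.uint8)); C=[]
    for k in range(1,n):
        if st[k,4]<15: continue
        Q=P[l==k]; t=Q[Q[:,2]>np.percentile(Q[:,2],50)-.001]; (x,y),rad=cv2.minEnclosingCircle(t[:,:2].astype(np.float32)*1000)
        print(k,st[k,4],ce[k].round(1),t.mean(0).round(4),(round(x,1),round(y,1)),round(rad,1)); C.append([x,y])
    pl=near&(z>.024)&(z<.029)&(g<80); Q=P[pl]
    if len(Q): print('plunger',np.median(Q,0),cv2.minEnclosingCircle(Q[:,:2].astype(np.float32)*1000))
    return np.array(C)
E
python3 - <<'E'
from dk import *
P=np.load('w2P.npy'); im=cv2.imread('pics/w2.png')
C=nest(P,im)
if len(C)==4:
    c=C.mean(0); print('c',c); d=C-c; i=np.argsort(np.arctan2(d[:,1],d[:,0])); print(d[i])
ii=im.astype(int); z=P[...,2]
pl=(z>.016)&(z<.024)&(P[...,0]>.4)&(P[...,0]<.68)&(P[...,1]>.09)&(P[...,1]<.3)&(ii.min(2)>120)
rect(P[pl],'plate'); print(np.median(z[pl]))
blue=(ii[...,0]>ii[...,2]+60)&(P[...,0]>.4)&(P[...,0]<.58)&(P[...,1]>.1)&(P[...,1]<.26)
print(np.percentile(z[blue&(z>.1)],[5,30,50,95]))
zt=np.nanmedian(z[blue&(z>.235)]); print(zt)
rect(P[blue&(z>.235)],'block top'); rect(P[blue&(z<.235)&(z>.22)],'ledge'); q=P[blue&(z<.235)&(z>.22)]; print(np.median(q,0))
g=(abs(ii[...,0]-ii[...,2])<40)&(z>.27)&(z<.285)&(P[...,0]<.53)&(P[...,0]>.46)&(abs(P[...,1]-.18)<.008); rect(P[g],'rib'); print(np.median(z[g]))
# front half colinear edges: ledge far edge line in tool frame
T=R.from_euler('xyz',[np.pi,0,.2038]); t=np.array([.48965,.17978,.24932])
for nm,m in [('top',blue&(z>.235)),('ledge',blue&(z<.235)&(z>.22))]:
    q=(P[m]-t)@T.as_matrix(); print(nm,np.percentile(q,[0.5,5,50,95,99.5],axis=0).round(4).tolist())
E
```

```text
1 136 [282.8  74.3] [0.5818 0.2402 0.0338] (582.1, 240.2) 6.5
2 134 [347.4  74.4] [0.5959 0.1705 0.0341] (596.1, 170.0) 6.6
33 117 [283.5  98.5] [0.557  0.2347 0.0335] (556.6, 234.7) 6.4
36 123 [346.7  98.4] [0.5707 0.1652 0.0338] (570.9, 165.1) 6.2
41 149 [320.8 125.9] [0.5357 0.1885 0.0408] (536.0, 181.5) 30.7
plunger [0.57373918 0.20662953 0.02818755] ((576.6432495117188, 202.56285095214844), 11.927650451660156)
plate n 9897 c [553.7 175. ] size [154.1 176.3] ang 11.5
0.020200355116914093
[0.22618329 0.22739373 0.24236633 0.24379653]
0.24297727529240604
block top n 6325 c [489.7 180.7] size [ 47.2 110.8] ang 11.6
ledge n 4410 c [489.8 180.6] size [ 70.6 110.1] ang 11.6
[0.51785403 0.18770271 0.22700244]
rib n 2942 c [489.9 180. ] size [46.2 16. ] ang 0.0
0.2769263265121797
top [[-0.0225, -0.0557, 0.0046], [-0.02, -0.0536, 0.0054], [0.0138, -0.0102, 0.0063], [0.023, 0.0517, 0.0074], [0.0236, 0.0539, 0.0085]]
ledge [[-0.0341, -0.055, 0.0203], [0.0233, -0.0503, 0.0212], [0.0293, -0.0018, 0.0223], [0.0351, 0.0482, 0.0236], [0.0354, 0.0533, 0.0245]]
```

Emit:
send_rows([
  {"slide":[0.03,-0.001,0],"turn":[0,0,0.002]},
  {"slide":[0.07,-0.003,0],"turn":[0,0,0.002]},
  {"slide":[0.0894,-0.0039,0.01],"turn":[0,0,0.002]},
  {"slide":[0.0894,-0.0039,0.05],"turn":[0,0,0.002]},
  {"slide":[0.0894,-0.0039,0.1],"turn":[0,0,0.002]},
  {"slide":[0.0894,-0.0039,0.145],"turn":[0,0,0.002]},
  {"slide":[0.0894,-0.0039,0.17],"turn":[0,0,0.002]},
  {"slide":[0.0894,-0.0039,0.172],"turn":[0,0,0.002]},
])

```text
time: 8.0
tcp_pos: [0.5747, 0.2011, 0.0751]
eef_rot: [3.141, 0.005, 0.202]
contact_force: [0.8, -0.0, -2.3]
width: 0.015
```

Emit:
send_rows([
  {"slide":[0,0,0],"turn":[0,0,0]},
  {"slide":[0,0,0],"turn":[0,0,0]},
  {"slide":[0,0,0],"turn":[0,0,0]},
  {"slide":[0,0,0],"turn":[0,0,0]},
  {"slide":[0,0,0.004],"turn":[0,0,0]},
  {"slide":[0,0,0.007],"turn":[0,0,0]},
  {"slide":[0,0,0.009],"turn":[0,0,0]},
  {"slide":[0,0,0.01],"turn":[0,0,0]},
])

```text
time: 9.0
tcp_pos: [0.5763, 0.2017, 0.067]
eef_rot: [3.142, 0.0, 0.202]
contact_force: [0.7, -0.5, -2.3]
width: 0.0147
```

Emit:
send_rows([
  {"slide":[0,0,0.001],"turn":[0,0,0]},
  {"slide":[0,0,0.002],"turn":[0,0,0]},
  {"slide":[0,0,0.003],"turn":[0,0,0]},
  {"slide":[0,0,0.004],"turn":[0,0,0]},
  {"slide":[0,0,0.004],"turn":[0,0,0]},
])

```text
time: 9.62
tcp_pos: [0.5764, 0.2017, 0.0632]
eef_rot: [3.142, 0.0, 0.202]
contact_force: [0.9, -0.4, -1.9]
width: 0.0149
```

Emit:
send_rows([
  {"slide":[0,0,0.0015],"turn":[0,0,0]},
  {"slide":[0,0,0.003],"turn":[0,0,0]},
  {"slide":[0,0,0.0045],"turn":[0,0,0]},
  {"slide":[0,0,0.006],"turn":[0,0,0]},
  {"slide":[0,0,0.006],"turn":[0,0,0]},
])

```text
time: 10.25
tcp_pos: [0.5765, 0.2018, 0.0578]
eef_rot: [-3.142, -0.0, 0.202]
contact_force: [-1.7, -1.1, 4.9]
width: 0.0151
```

Emit:
send_rows([
  {"slide":[0,0,0.0015],"turn":[0,0,0]},
  {"slide":[0,0,0.003],"turn":[0,0,0]},
  {"slide":[0,0,0.0045],"turn":[0,0,0]},
  {"slide":[0,0,0.006],"turn":[0,0,0]},
  {"slide":[0,0,0.006],"turn":[0,0,0]},
  {"slide":[0,0,0.006],"turn":[0,0,0]},
])

```text
time: 11.0
tcp_pos: [0.5765, 0.2017, 0.0526]
eef_rot: [-3.142, -0.001, 0.202]
contact_force: [-4.4, -2.6, 15.0]
width: 0.0148
```

Emit:
send_rows([
  {"slide":[0,0,0.0015],"turn":[0,0,0]},
  {"slide":[0,0,0.003],"turn":[0,0,0]},
  {"slide":[0,0,0.003],"turn":[0,0,0]},
  {"slide":[0,0,0.003],"turn":[0,0,0]},
])

```text
time: 11.5
tcp_pos: [0.5765, 0.2017, 0.0525]
eef_rot: [-3.142, -0.002, 0.202]
contact_force: [-15.0, -5.4, 46.3]
width: 0.0152
```

Emit:
send_rows([
  {"slide":[0,0,-0.002],"turn":[0,0,0]},
  {"slide":[0,0,-0.0045],"turn":[0,0,0]},
  {"slide":[0,0,-0.0045],"turn":[0,0,0]},
])

```text
time: 11.88
tcp_pos: [0.5765, 0.2017, 0.0526]
eef_rot: [-3.142, -0.0, 0.202]
contact_force: [0.1, -0.8, 7.6]
width: 0.0151
```

Emit:
send_rows([
  {"slide":[0,0,0],"turn":[0,0,0]},
  {"slide":[0,0,0],"turn":[0,0,0]},
  {"slide":[0,0,0],"turn":[0,0,0]},
  {"slide":[0,0,0],"turn":[0,0,0]},
  {"slide":[0,0,0],"turn":[0,0,0]},
  {"slide":[0,0,-0.02],"turn":[0,0,0]},
  {"slide":[0,0,-0.06],"turn":[0,0,0]},
  {"slide":[0,0,-0.1],"turn":[0,0,0]},
], claw=1)

```text
time: 12.88
tcp_pos: [0.5762, 0.2017, 0.1538]
eef_rot: [3.142, 0.001, 0.202]
contact_force: [-0.3, 0.2, -0.2]
width: 0.0855
```

Emit:
send_rows([
  {"slide":[-0.03,0,-0.03],"turn":[0,0,0]},
  {"slide":[-0.06,0,-0.06],"turn":[0,0,0]},
  {"slide":[-0.075,0,-0.1],"turn":[0,0,0]},
  {"slide":[-0.08,0,-0.11],"turn":[0,0,0]},
  {"slide":[-0.08,0,-0.11],"turn":[0,0,0]},
  {"slide":[-0.08,0,-0.11],"turn":[0,0,0]},
  {"slide":[-0.08,0,-0.11],"turn":[0,0,0]},
  {"slide":[-0.08,0,-0.11],"turn":[0,0,0]},
])

```text
time: 13.88
tcp_pos: [0.498, 0.1856, 0.262]
eef_rot: [3.141, 0.001, 0.202]
contact_force: [1.0, -0.7, -0.4]
width: 0.0854
```

```bash
cat > look.py <<'E'
from m import *
def look(fn):
    o=get_obs(); print(o['time'],o['tcp_pos'].round(4),o['eef_rot'].round(4),o['joint_pos'].round(3))
    p0=camera_params('wrist'); im,d=capture('wrist'); P=cloud('wrist',d,p0); np.save('w3P.npy',P); cv2.imwrite(fn,im)
    print('shift',np.linalg.norm(np.array(camera_params('wrist')['origin'])-p0['origin']))
    ii=im.astype(int); z=P[...,2]; near=(P[...,0]>.42)&(P[...,0]<.68)&(P[...,1]>.09)&(P[...,1]<.3)
    blue=(ii[...,0]>ii[...,2]+60)&near
    for lo,hi in [(.025,.038),(.038,.06)]: 
        m=blue&(z>lo)&(z<hi); rect(P[m],'blue'); print('z',np.median(z[m]),np.percentile(z[m],[10,90]))
    red=(ii[...,2]>ii[...,1]+70)&(ii[...,2]>ii[...,0]+70)&near&(z>.06); Q=P[red]
    if len(Q)>20:
        from scipy.optimize import least_squares
        f=least_squares(lambda c:np.linalg.norm(Q-c,axis=1)-.025,Q.mean(0)-[0,0,.02],loss='soft_l1',f_scale=.001); print('ball',f.x,np.abs(f.fun).mean(),len(Q))
    return im,P
E
python3 - <<'E'
from look import *
look('pics/w3.png')
E
```

```text
13.875 [0.498  0.1856 0.262 ] [3.1414e+00 1.3000e-03 2.0180e-01] [-0.348  0.336 -0.133  1.765  0.051  1.046 -1.869]
shift 0.00021072065252089625
blue n 1710 c [576.8 202.7] size [ 67.4 108.8] ang 11.5
z 0.030246986507626222 [0.02926611 0.0312547 ]
blue n 2139 c [576.7 202.3] size [ 44.2 109.3] ang 11.5
z 0.04622141349906245 [0.04523148 0.0472301 ]
ball [0.48878746 0.18532669 0.09807125] 0.00039800515043457695 1574
```

View pics/w3.png

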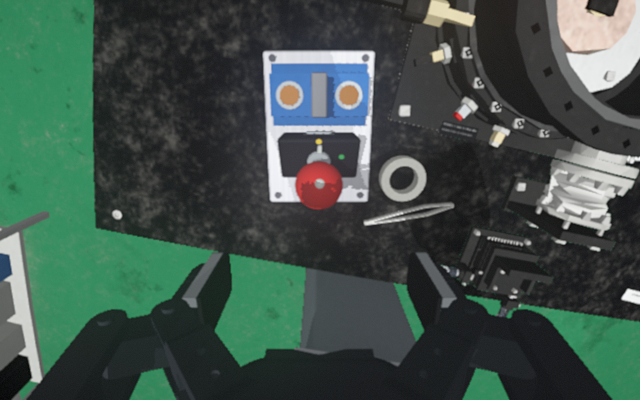

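```bash
cat > kn.py <<'E'
from h import *
psi=.201; T0=R.from_euler('z',psi)*R.from_euler('y',-np.pi/6)*R.from_euler('x',np.pi)
ball=np.array([.4888,.1853,.0981]); a=-T0.apply([0,0,1])
E
python3 - <<'E'
from kn import *
print(a, T0.apply([1,0,0]))
T=T0*R.from_euler('z',-1.3)
rel(ball+.1*a,T)
print(ball+.1*a)
E
```

```text
[-0.48993371 -0.09982465  0.8660254 ] [0.84859008 0.17290136 0.5       ]
slide [-0.059, -0.0016, 0.0775] turn [-0.3406, 0.4479, -1.2675] dist 0.097
[0.43980663 0.17531754 0.18470254]
```

Emit:
send_rows([
  {"slide":[-0.007,0,0.01],"turn":[-0.04,0.055,-0.16]},
  {"slide":[-0.014,0,0.02],"turn":[-0.085,0.11,-0.32]},
  {"slide":[-0.022,-0.001,0.03],"turn":[-0.128,0.168,-0.475]},
  {"slide":[-0.03,-0.001,0.04],"turn":[-0.17,0.224,-0.634]},
  {"slide":[-0.037,-0.001,0.05],"turn":[-0.213,0.28,-0.792]},
  {"slide":[-0.044,-0.001,0.06],"turn":[-0.256,0.336,-0.95]},
  {"slide":[-0.052,-0.0015,0.07],"turn":[-0.298,0.392,-1.11]},
  {"slide":[-0.059,-0.0016,0.0775],"turn":[-0.3406,0.4479,-1.2675]},
])

```text
time: 14.92
tcp_pos: [0.4465, 0.1734, 0.19]
eef_rot: [2.657, -0.142, 1.451]
contact_force: [1.5, -0.5, 0.3]
width: 0.0855
```

Emit:
send_rows([
  {"slide":[0,0,0],"turn":[0,0,0]},
  {"slide":[0,0,0],"turn":[0,0,0]},
  {"slide":[0,0,0],"turn":[0,0,0]},
  {"slide":[0,0,0],"turn":[0,0,0]},
  {"slide":[0,0,0],"turn":[0,0,0]},
])

```text
time: 15.55
tcp_pos: [0.4481, 0.1735, 0.1909]
eef_rot: [2.657, -0.144, 1.445]
contact_force: [-0.8, 0.2, -0.3]
width: 0.0856
```

Run:
```python
from kn import *
from look import look
look('pics/w4.png')
T=T0*R.from_euler('z',-1.3)
rel(ball+.1*a,T)
rel(ball-.023*a,T)
```

```text
15.55 [0.4481 0.1735 0.1909] [ 2.6567 -0.1439  1.4452] [-0.561  0.189 -0.101  2.416  1.248  0.274 -1.994]
shift 7.460789917048739e-05
blue n 174 c [575.9 203.1] size [ 71.1 107.8] ang 11.1
z 0.03011199841306572 [0.02921107 0.03123179]
blue n 1862 c [576.2 202.4] size [ 47.7 111. ] ang 11.1
z 0.046155804285050894 [0.04529852 0.04696858]
ball [0.48889733 0.18469808 0.09797676] 0.0006513510729257732 2555
slide [-0.0001, -0.0103, 0.0015] turn [-0.0103, 0.0342, -0.0833] dist 0.01
slide [0.0041, -0.0092, 0.1245] turn [-0.0103, 0.0342, -0.0833] dist 0.125
```

View pics/w4.png

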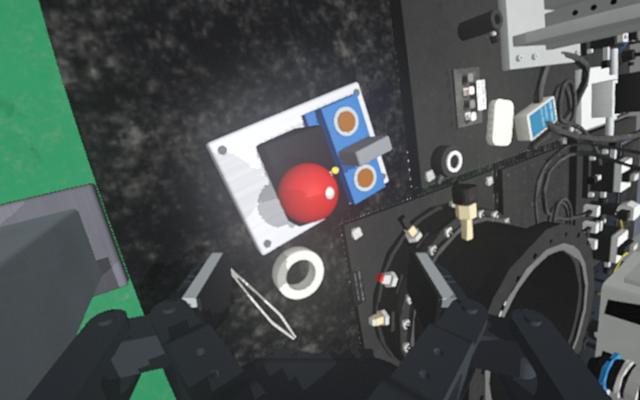

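Emit:
send_rows([
  {"slide":[0.001,-0.003,0.02],"turn":[-0.005,0.017,-0.04]},
  {"slide":[0.002,-0.007,0.04],"turn":[-0.01,0.034,-0.083]},
  {"slide":[0.002,-0.0097,0.056],"turn":[-0.01,0.034,-0.083]},
  {"slide":[0.002,-0.0097,0.056],"turn":[-0.01,0.034,-0.083]},
  {"slide":[0.002,-0.0097,0.056],"turn":[-0.01,0.034,-0.083]},
  {"slide":[0.002,-0.0097,0.056],"turn":[-0.01,0.034,-0.083]},
])

```text
time: 16.35
tcp_pos: [0.4668, 0.1804, 0.1376]
eef_rot: [2.634, -0.134, 1.535]
contact_force: [0.4, -0.5, -0.8]
width: 0.0854
```

Run:
```python
from kn import *
o=get_obs(); print(o['joint_pos'].round(3))
T=T0*R.from_euler('z',-1.3)
rel(ball+.045*a,T,o); rel(ball-.023*a,T,o)
```

```text
[-0.12   0.379 -0.648  2.46   1.821  0.473 -2.483]
slide [0.0003, -0.0004, 0.0005] turn [-0.0001, 0.001, -0.001] dist 0.001
slide [0.0004, -0.0004, 0.0685] turn [-0.0001, 0.001, -0.001] dist 0.068
```

Emit:
send_rows([
  {"slide":[0,0,0.015],"turn":[0,0,0]},
  {"slide":[0,0,0.03],"turn":[0,0,0]},
  {"slide":[0,0,0.045],"turn":[0,0,0]},
  {"slide":[0,0,0.058],"turn":[0,0,0]},
  {"slide":[0,0,0.0685],"turn":[0,0,0]},
  {"slide":[0,0,0.0685],"turn":[0,0,0]},
  {"slide":[0,0,0.0685],"turn":[0,0,0]},
])

```text
time: 17.23
tcp_pos: [0.4999, 0.1877, 0.0784]
eef_rot: [2.634, -0.134, 1.536]
contact_force: [-0.4, -1.3, -0.9]
width: 0.0849
```

Run:
```python
from kn import *
o=get_obs(); print(o['joint_pos'].round(3))
T=T0*R.from_euler('z',-1.3)
rel(ball-.023*a,T,o)
```

```text
[-0.093  0.577 -0.691  2.445  2.029  0.626 -2.643]
slide [-0.0002, 0.0001, 0.0002] turn [-0.0004, 0.0002, 0.0004] dist 0.0
```

Emit:
send_rows([
  {"slide":[0,0,0],"turn":[0,0,0]},
  {"slide":[0,0,0],"turn":[0,0,0]},
  {"slide":[0,0,0],"turn":[0,0,0]},
  {"slide":[0,0,0],"turn":[0,0,0]},
  {"slide":[0,0,0],"turn":[0,0,0]},
  {"slide":[0,0,0],"turn":[0,0,0]},
], claw=0)

```text
time: 17.98
tcp_pos: [0.5, 0.1877, 0.0789]
eef_rot: [2.633, -0.134, 1.536]
contact_force: [-5.8, -1.9, 9.8]
width: 0.0478
```

Emit:
send_rows([
  {"slide":[0,0,0],"turn":[0,0,0.05]},
  {"slide":[0,0,0],"turn":[0,0,0.12]},
  {"slide":[0,0,0],"turn":[0,0,0.2]},
  {"slide":[0,0,0],"turn":[0,0,0.28]},
  {"slide":[0,0,0],"turn":[0,0,0.35]},
  {"slide":[0,0,0],"turn":[0,0,0.4]},
  {"slide":[0,0,0],"turn":[0,0,0.4]},
])

```text
time: 18.85
tcp_pos: [0.5003, 0.1875, 0.0791]
eef_rot: [2.716, -0.317, 1.169]
contact_force: [-7.6, -5.8, 20.1]
width: 0.0478
```

```bash
cat > ks.py <<'E'
from kn import *
def ks():
    o=get_obs(); print(o['joint_pos'].round(3),'tq',o['wrist_torque'].round(2),'F',o['contact_force'].round(1),'w',o['width'].round(4))
    E=T0.inv()*R.from_euler('xyz',o['eef_rot']); print('tool rel T0',E.as_rotvec().round(3)); print('tcp err tool', T0.inv().apply(o['tcp_pos']-ball).round(4))
E
python3 -c "
from ks import *
ks()"
```

```text
Traceback (most recent call last):
  File "ks.py", line 3, in ks
    o=get_obs(); print(o['joint_pos'].round(3),'tq',o['wrist_torque'].round(2),'F',o['contact_force'].round(1),'w',o['width'].round(4))
                                                                                                                   ^^^^^^^^^^^^^^^^
AttributeError: 'float' object has no attribute 'round'
```

```bash
sed -i "s/o\['width'\].round(4)/round(o['width'],4)/" ks.py
python3 - <<'E'
from ks import *
ks()
o=get_obs(); im,d=capture('wrist'); cv2.imwrite('pics/w5.png',im[60:400,150:500])
im,d=capture('scene'); cv2.imwrite('pics/s5.png',im)
E
```

```text
[ 0.19   0.762 -1.195  2.436  1.814  0.964 -2.812] tq [-0.51 -0.14 -0.49] F [-7.6 -5.8 20.1] w 0.0478
tool rel T0 [-0.001  0.001 -0.899]
tcp err tool [0.0007 0.0001 0.0224]
```

View pics/w5.png

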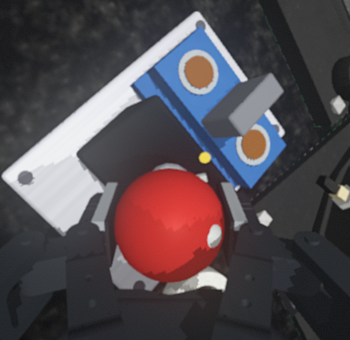

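Emit:
send_rows([
  {"slide":[0,0,0],"turn":[0,0,0]},
  {"slide":[0,0,0],"turn":[0,0,0]},
  {"slide":[0,0,0],"turn":[0,0,0]},
  {"slide":[0,0,0],"turn":[0,0,0]},
  {"slide":[0,0,-0.015],"turn":[0,0,0]},
  {"slide":[0,0,-0.035],"turn":[0,0,0]},
  {"slide":[0,0,-0.055],"turn":[0,0,0]},
  {"slide":[0,0,-0.07],"turn":[0,0,0]},
], claw=1)

```text
time: 19.95
tcp_pos: [0.4654, 0.1809, 0.1395]
eef_rot: [2.717, -0.316, 1.17]
contact_force: [0.4, 0.8, -0.2]
width: 0.0855
```

Run:
```python
from ks import *
ks(); print(get_obs()['tcp_pos'])
s,t=rel([.52,.19,.26],down(psi+.9))
```

```text
[ 0.266  0.573 -1.283  2.45   1.626  0.844 -2.712] tq [-0.09  0.49 -0.05] F [ 0.4  0.8 -0.2] w 0.0855
tool rel T0 [ 0.    -0.    -0.901]
tcp err tool [ 0.0001 -0.0003 -0.0477]
[0.46543463 0.18085232 0.13947408]
slide [0.0657, 0.0859, -0.0767] turn [0.4102, -0.3254, 0.0005] dist 0.133
```

Emit:
send_rows([
  {"slide":[0.005,0.005,-0.025],"turn":[0.05,-0.04,0]},
  {"slide":[0.015,0.02,-0.04],"turn":[0.12,-0.095,0]},
  {"slide":[0.03,0.04,-0.055],"turn":[0.2,-0.16,0]},
  {"slide":[0.045,0.06,-0.07],"turn":[0.28,-0.22,0]},
  {"slide":[0.06,0.08,-0.077],"turn":[0.36,-0.285,0]},
  {"slide":[0.066,0.086,-0.077],"turn":[0.41,-0.325,0]},
  {"slide":[0.066,0.086,-0.077],"turn":[0.41,-0.325,0]},
])

```text
time: 20.82
tcp_pos: [0.5213, 0.1906, 0.2592]
eef_rot: [-3.14, -0.001, 1.1]
contact_force: [-0.6, 0.4, -0.1]
width: 0.0852
```

Run:
```python
from ks import *
ks(); print(get_obs()['tcp_pos'])
```

```text
[ 0.34   0.649 -1.319  1.691  0.646  1.322 -1.572] tq [ 0.03  0.01 -0.  ] F [-0.6  0.4 -0.1] w 0.0852
tool rel T0 [ 0.237 -0.487 -0.877]
tcp err tool [ 0.109   0.0013 -0.123 ]
[0.52132076 0.19057218 0.25916854]
```

Emit:
send_rows([
  {"slide":[0,0,0],"turn":[0,0,-0.1]},
  {"slide":[0,0,0],"turn":[0,0,-0.28]},
  {"slide":[0,0,0],"turn":[0,0,-0.46]},
  {"slide":[0,0,0],"turn":[0,0,-0.64]},
  {"slide":[0,0,0],"turn":[0,0,-0.82]},
  {"slide":[0,0,0],"turn":[0,0,-1.0]},
  {"slide":[0,0,0],"turn":[0,0,-1.18]},
  {"slide":[0,0,0],"turn":[0,0,-1.36]},
])

```text
time: 21.82
tcp_pos: [0.5195, 0.1899, 0.2594]
eef_rot: [3.141, 0.002, 2.469]
contact_force: [0.1, -0.4, -0.1]
width: 0.0851
```

Run:
```python
from ks import *
ks(); o=get_obs();print(o['tcp_pos'],o['eef_rot'])
for f in (2.3,2.5):
    T=T0*R.from_euler('z',-f); rel(ball+.06*a,T,o)
```

```text
[ 0.382  0.748 -1.496  1.696  0.756  1.429 -0.323] tq [-0.03 -0.04  0.01] F [ 0.1 -0.4 -0.1] w 0.0851
tool rel T0 [ 0.589 -0.276 -2.205]
tcp err tool [ 0.1075  0.0016 -0.1242]
[0.51949556 0.18992817 0.25943507] [3.14112926e+00 1.78800418e-03 2.46852925e+00]
slide [0.0406, -0.0458, 0.1093] turn [-0.3956, -0.3407, -0.0314] dist 0.125
slide [0.0406, -0.0458, 0.1093] turn [-0.3604, -0.3793, -0.2269] dist 0.125
```

Emit:
send_rows([
  {"slide":[0.008,-0.01,0.01],"turn":[-0.06,-0.05,-0.005]},
  {"slide":[0.016,-0.018,0.025],"turn":[-0.15,-0.13,-0.01]},
  {"slide":[0.025,-0.028,0.045],"turn":[-0.24,-0.2,-0.02]},
  {"slide":[0.035,-0.038,0.07],"turn":[-0.33,-0.28,-0.03]},
  {"slide":[0.0406,-0.0458,0.095],"turn":[-0.3956,-0.3407,-0.0314]},
  {"slide":[0.0406,-0.0458,0.1093],"turn":[-0.3956,-0.3407,-0.0314]},
  {"slide":[0.0406,-0.0458,0.1093],"turn":[-0.3956,-0.3407,-0.0314]},
  {"slide":[0.0406,-0.0458,0.1093],"turn":[-0.3956,-0.3407,-0.0314]},
])

```text
time: 22.82
tcp_pos: [0.4598, 0.1804, 0.1509]
eef_rot: [2.736, 0.337, 2.424]
contact_force: [0.4, 0.1, 0.6]
width: 0.0855
```

Run:
```python
from ks import *
ks(); o=get_obs();print(o['tcp_pos'],o['eef_rot'])
T=T0*R.from_euler('z',-2.3); rel(ball+.06*a,T,o); rel(ball-.028*a,T,o)
```

```text
[ 0.285  0.536 -1.3    2.444  1.579  0.82  -1.284] tq [-0.06  0.45  0.05] F [0.4 0.1 0.6] w 0.0855
tool rel T0 [ 1.000e-03 -3.000e-03 -2.294e+00]
tcp err tool [ 0.0009 -0.001  -0.0604]
[0.4597997  0.18036384 0.15091294] [2.73562946 0.33742767 2.42408915]
slide [-0.0001, -0.0013, 0.0004] turn [-0.0027, 0.0003, -0.0063] dist 0.001
slide [-0.0001, -0.0011, 0.0884] turn [-0.0027, 0.0003, -0.0063] dist 0.088
```

Emit:
send_rows([
  {"slide":[0,-0.001,0.015],"turn":[-0.002,0,-0.006]},
  {"slide":[0,-0.001,0.03],"turn":[-0.002,0,-0.006]},
  {"slide":[0,-0.001,0.045],"turn":[-0.002,0,-0.006]},
  {"slide":[0,-0.001,0.06],"turn":[-0.002,0,-0.006]},
  {"slide":[0,-0.001,0.075],"turn":[-0.002,0,-0.006]},
  {"slide":[0,-0.001,0.0884],"turn":[-0.002,0,-0.006]},
  {"slide":[0,-0.001,0.0884],"turn":[-0.002,0,-0.006]},
  {"slide":[0,-0.001,0.0884],"turn":[-0.002,0,-0.006]},
])

```text
time: 23.82
tcp_pos: [0.5028, 0.1879, 0.0738]
eef_rot: [2.735, 0.34, 2.429]
contact_force: [0.2, -0.2, 0.4]
width: 0.0856
```

```bash
python3 -c "
from ks import *
ks()"
```

```text
[ 0.184  0.776 -1.187  2.434  1.825  0.972 -1.416] tq [-0.1   0.48  0.02] F [ 0.2 -0.2  0.4] w 0.0856
tool rel T0 [-1.000e-03 -1.000e-03 -2.299e+00]
tcp err tool [0.0002 0.0002 0.0281]
```

Aligned and free of contact. Close and turn.

Emit:
send_rows([
  {"slide":[0,0,0],"turn":[0,0,0]},
  {"slide":[0,0,0],"turn":[0,0,0]},
  {"slide":[0,0,0],"turn":[0,0,0]},
  {"slide":[0,0,0],"turn":[0,0,0]},
  {"slide":[0,0,0],"turn":[0,0,0]},
  {"slide":[0,0,0],"turn":[0,0,0]},
], claw=0)

```text
time: 24.58
tcp_pos: [0.5023, 0.1872, 0.0737]
eef_rot: [2.736, 0.341, 2.429]
contact_force: [-6.2, -3.9, 10.6]
width: 0.0482
```

Emit:
send_rows([
  {"slide":[0,0,0],"turn":[0,0,0.05]},
  {"slide":[0,0,0],"turn":[0,0,0.12]},
  {"slide":[0,0,0],"turn":[0,0,0.2]},
  {"slide":[0,0,0],"turn":[0,0,0.28]},
  {"slide":[0,0,0],"turn":[0,0,0.36]},
  {"slide":[0,0,0],"turn":[0,0,0.44]},
  {"slide":[0,0,0],"turn":[0,0,0.5]},
  {"slide":[0,0,0],"turn":[0,0,0.5]},
])

```text
time: 25.58
tcp_pos: [0.5025, 0.1874, 0.0738]
eef_rot: [2.629, 0.115, 1.969]
contact_force: [-6.4, -4.6, 10.6]
width: 0.048
```

```bash
python3 -c "
from ks import *
ks()"
```

```text
[ 0.215  0.819 -1.262  2.434  1.801  1.041 -1.889] tq [-0.66  0.78 -0.45] F [-6.4 -4.6 10.6] w 0.048
tool rel T0 [-0.002 -0.002 -1.799]
tcp err tool [-0.0002  0.0007  0.0279]
```

Emit:
send_rows([
  {"slide":[0,0,0],"turn":[0,0,0.06]},
  {"slide":[0,0,0],"turn":[0,0,0.13]},
  {"slide":[0,0,0],"turn":[0,0,0.2]},
  {"slide":[0,0,0],"turn":[0,0,0.27]},
  {"slide":[0,0,0],"turn":[0,0,0.34]},
  {"slide":[0,0,0],"turn":[0,0,0.4]},
  {"slide":[0,0,0],"turn":[0,0,0.4]},
])

```text
time: 26.45
tcp_pos: [0.5026, 0.1874, 0.0739]
eef_rot: [2.623, -0.084, 1.621]
contact_force: [-5.5, -4.5, 10.5]
width: 0.0482
```

Run:
```python
from ks import *
ks(); im,d=capture('wrist'); cv2.imwrite('pics/w6.png',im[60:400,150:550])
```

```text
[ 0.235  0.853 -1.317  2.433  1.784  1.093 -2.269] tq [-0.5   0.73 -0.51] F [-5.5 -4.5 10.5] w 0.0482
tool rel T0 [-2.000e-03 -1.000e-03 -1.399e+00]
tcp err tool [-0.      0.0007  0.0279]
```

View pics/w6.png

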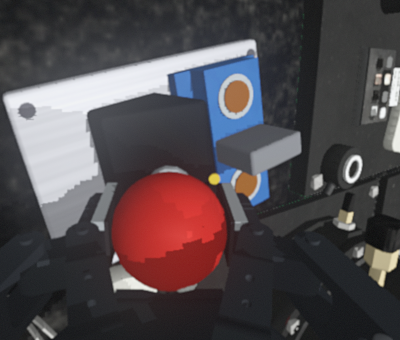

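Emit:
send_rows([
  {"slide":[0,0,0],"turn":[0,0,0.05]},
  {"slide":[0,0,0],"turn":[0,0,0.1]},
  {"slide":[0,0,0],"turn":[0,0,0.15]},
  {"slide":[0,0,0],"turn":[0,0,0.2]},
  {"slide":[0,0,0],"turn":[0,0,0.25]},
  {"slide":[0,0,0],"turn":[0,0,0.25]},
])

```text
time: 27.25
tcp_pos: [0.5029, 0.1881, 0.074]
eef_rot: [2.655, -0.205, 1.403]
contact_force: [-2.0, -1.7, 5.9]
width: 0.0479
```

```bash
python3 -c "
from ks import *
ks()"
```

```text
[ 0.246  0.874 -1.349  2.432  1.776  1.125 -2.506] tq [-0.48  0.12  0.55] F [-2.  -1.7  5.9] w 0.0479
tool rel T0 [-2.000e-03  1.000e-03 -1.151e+00]
tcp err tool [0.0004 0.     0.0281]
```

Emit:
send_rows([
  {"slide":[0,0,0],"turn":[0,0,0.03]},
  {"slide":[0,0,0],"turn":[0,0,0.06]},
  {"slide":[0,0,0],"turn":[0,0,0.1]},
  {"slide":[0,0,0],"turn":[0,0,0.1]},
])

```text
time: 27.75
tcp_pos: [0.5031, 0.188, 0.0738]
eef_rot: [2.677, -0.252, 1.308]
contact_force: [-2.1, 0.6, 7.3]
width: 0.0477
```

```bash
python3 -c "
from ks import *
ks()"
```

```text
[ 0.25   0.883 -1.361  2.432  1.771  1.137 -2.604] tq [ 0.16  0.09 -0.13] F [-2.1  0.6  7.3] w 0.0477
tool rel T0 [-0.002  0.    -1.047]
tcp err tool [0.0005 0.0002 0.0283]
```

Emit:
send_rows([
  {"slide":[0,0,0],"turn":[0,0,0]},
  {"slide":[0,0,0],"turn":[0,0,0]},
  {"slide":[0,0,0],"turn":[0,0,0]},
  {"slide":[0,0,0],"turn":[0,0,0]},
  {"slide":[0,0,-0.02],"turn":[0,0,0]},
  {"slide":[0,0,-0.045],"turn":[0,0,0]},
  {"slide":[0,0,-0.07],"turn":[0,0,0]},
  {"slide":[0,0,-0.08],"turn":[0,0,0]},
], claw=1)

```text
time: 28.75
tcp_pos: [0.4635, 0.18, 0.1437]
eef_rot: [2.675, -0.251, 1.31]
contact_force: [0.7, 0.3, -0.3]
width: 0.0856
```

Run:
```python
from ks import *
from look import look
im,P=look('pics/w7.png'); ks()
cv2.imwrite('pics/w7c.png',cv2.resize(im[40:320,180:480],None,fx=2,fy=2))
```

```text
28.75 [0.4635 0.18   0.1437] [ 2.6754 -0.2511  1.3098] [ 0.336  0.667 -1.466  2.449  1.573  1.002 -2.53 ]
shift 0.0004958462158854123
blue n 202 c [576.2 203.4] size [ 69.1 108. ] ang 12.5
z 0.030147548788334644 [0.02932976 0.03118971]
blue n 2448 c [576.3 202.3] size [ 47.4 110.8] ang 11.3
z 0.046183935573814325 [0.0453918  0.04696092]
ball [0.48891236 0.18473014 0.09799769] 0.0006300259977220746 3946
[ 0.336  0.665 -1.466  2.449  1.572  1.001 -2.53 ] tq [-0.09  0.5   0.04] F [-1.   0.5  1. ] w 0.0853
tool rel T0 [-2.00e-03  1.00e-03 -1.05e+00]
tcp err tool [ 0.0006  0.     -0.0529]
```

View pics/w7c.png

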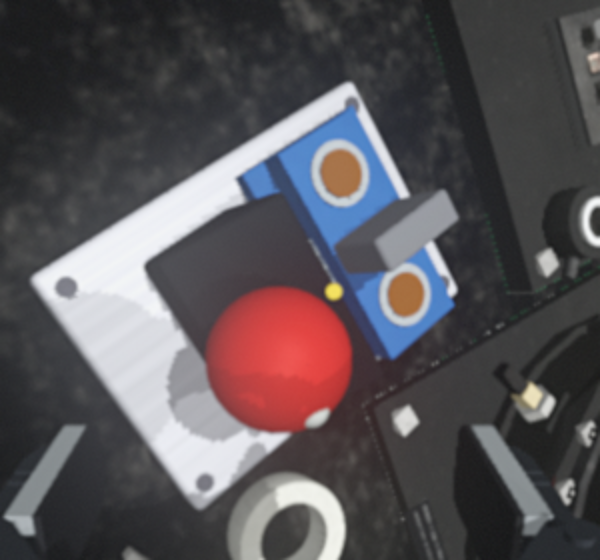

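```bash
cat > dot.py <<'E'
from kn import *
def dot(im,P):
    b=np.array([.4888,.185,.098]); ii=im.astype(int); r=np.linalg.norm(P-b,axis=2)
    m=(abs(r-.025)<.004)&(ii[...,2]-ii[...,1]<50)&(ii.min(2)>120)
    q=T0.inv().apply(P[m]-b); q=q[q[:,2]<0.004]
    c=np.median(q,0); print('dot n',len(q),c.round(4),'angle',np.arctan2(c[1],c[0]).round(3))
    v,u=np.nonzero(m); print(u.mean(),v.mean())
E
python3 - <<'E'
from dot import *
dot(cv2.imread('pics/w7.png'),np.load('w3P.npy'))
E
```

```text
dot n 87 [ 0.0034  0.0174 -0.0177] angle 1.376
328.5287356321839 248.41379310344828
```

Run:
```python
from ks import *
s,t=rel([.51,.165,.26],down(psi+1.05))
P=np.load('w3P.npy'); im=cv2.imread('pics/w7.png'); print(im[240:256:3,330:348:3].tolist()); print((T0.inv().apply(P[244:253:2,332:346:3].reshape(-1,3)-[.4888,.185,.098])).round(3).tolist())
```

```text
slide [0.0263, 0.0944, -0.0787] turn [0.4566, -0.2603, -0.0006] dist 0.126
[[[61, 64, 199], [59, 61, 197], [60, 63, 197], [60, 61, 194], [56, 58, 190], [53, 55, 183]], [[61, 63, 196], [61, 62, 197], [58, 59, 191], [52, 54, 186], [76, 79, 183], [52, 53, 170]], [[61, 60, 192], [57, 58, 187], [98, 102, 186], [193, 197, 203], [209, 212, 208], [73, 74, 102]], [[56, 57, 177], [117, 120, 180], [206, 210, 206], [210, 213, 210], [174, 177, 175], [46, 44, 61]], [[55, 55, 164], [147, 150, 160], [173, 176, 174], [149, 151, 150], [53, 52, 64], [50, 48, 63]], [[56, 54, 107], [52, 53, 72], [56, 55, 68], [51, 50, 65], [50, 50, 64], [54, 53, 66]]]
[[0.004, 0.011, -0.023], [0.005, 0.012, -0.021], [0.006, 0.014, -0.019], [0.008, 0.016, -0.018], [0.009, 0.019, -0.014], [0.003, 0.012, -0.022], [0.004, 0.014, -0.021], [0.006, 0.016, -0.019], [0.007, 0.017, -0.017], [-0.013, 0.08, 0.106], [0.002, 0.014, -0.021], [0.003, 0.016, -0.02], [0.005, 0.017, -0.019], [0.006, 0.019, -0.017], [-0.014, 0.082, 0.105], [0.001, 0.016, -0.019], [0.003, 0.017, -0.018], [0.004, 0.019, -0.018], [0.005, 0.021, -0.016], [-0.016, 0.084, 0.105], [-0.0, 0.018, -0.018], [0.002, 0.018, -0.019], [0.003, 0.021, -0.017], [-0.019, 0.083, 0.103], [-0.016, 0.085, 0.104]]
```

Emit:
send_rows([
  {"slide":[0.002,0.01,-0.02],"turn":[0.06,-0.035,0]},
  {"slide":[0.006,0.025,-0.04],"turn":[0.14,-0.08,0]},
  {"slide":[0.012,0.045,-0.055],"turn":[0.23,-0.13,0]},
  {"slide":[0.018,0.065,-0.07],"turn":[0.32,-0.18,0]},
  {"slide":[0.024,0.085,-0.079],"turn":[0.41,-0.23,0]},
  {"slide":[0.026,0.094,-0.079],"turn":[0.457,-0.26,0]},
  {"slide":[0.026,0.094,-0.079],"turn":[0.457,-0.26,0]},
  {"slide":[0.026,0.094,-0.079],"turn":[0.457,-0.26,0]},
])

```text
time: 29.8
tcp_pos: [0.5092, 0.1646, 0.2575]
eef_rot: [-3.139, 0.001, 1.251]
contact_force: [-0.3, 0.0, -0.2]
width: 0.0855
```

Run:
```python
from dot import *
from look import look
im,P=look('pics/w8.png'); dot(im,P)
u,v=proj('wrist',[.489,.185,.098])[0].astype(int); print(u,v)
u=min(max(u+20,80),560);v=min(max(v,80),320); cv2.imwrite('pics/w8c.png',cv2.resize(im[v-80:v+80,u-80:u+80],None,fx=3.5,fy=3.5,interpolation=cv2.INTER_CUBIC)); np.save('w8P.npy',P)
```

```text
29.8 [0.5092 0.1646 0.2575] [-3.1391e+00  7.0000e-04  1.2509e+00] [ 0.424  0.664 -1.403  1.739  0.673  1.336 -1.439]
shift 0.00030638460530872647
blue n 1305 c [576.5 202.5] size [ 69.1 108.4] ang 11.7
z 0.03024142472554242 [0.02916477 0.03124769]
blue n 2079 c [576.7 202.3] size [ 46.8 109.3] ang 11.6
z 0.046278286162813875 [0.0452445  0.04733305]
ball [0.48862934 0.18491896 0.09813355] 0.00041266932094802597 1773
dot n 98 [ 0.0004  0.0149 -0.0161] angle 1.543
286.6734693877551 173.64285714285714
293 165
```

View pics/w8c.png

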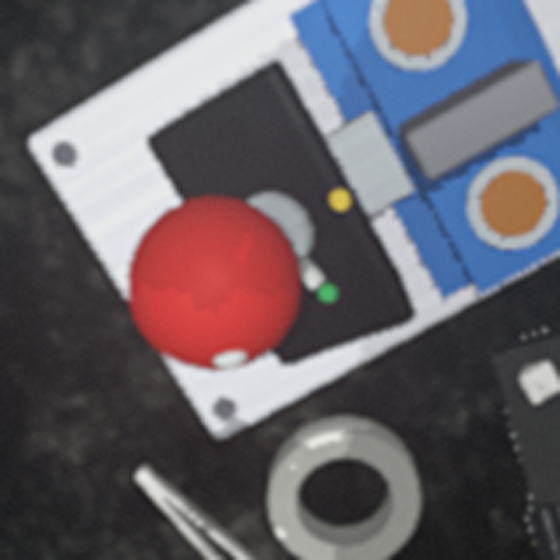

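Run:
```python
from kn import *
P=np.load('w8P.npy'); im=cv2.imread('pics/w8.png').astype(int)
n=np.array([.5765,.2025,0]); q=R.from_euler('z',-psi).apply((P-n).reshape(-1,3)).reshape(P.shape)
m=(im.min(2)>110)&(q[...,0]>-.045)&(q[...,0]<-.015)&(abs(q[...,1])<.02)&(q[...,2]>.028)&(q[...,2]<.075)
print(m.sum(),np.percentile(q[m],[2,10,50,90,98],axis=0).round(4).tolist())
b=(im[...,0]>im[...,2]+60)&(abs(q[...,1])<.05)&(q[...,2]>.04)&(q[...,2]<.05); print('block front',np.percentile(q[b],[1,5],axis=0)[:,0])
h=(im.max(2)<80)&(abs(q[...,1])<.045)&(q[...,2]>.07)&(q[...,0]<-.03); print('housing rear',np.percentile(q[h],[95,98,99.5],axis=0)[:,0])
# pointer direction & green dot on sloped face in T0 frame
ball=np.array([.4888,.185,.098]); t=(P-ball).reshape(-1,3)@T0.as_matrix(); t=t.reshape(P.shape)
g=(im[...,1]>im[...,2]+40)&(im[...,1]>im[...,0]+30)&(np.linalg.norm(t[...,:2],axis=2)<.06)&(t[...,2]>.02)&(t[...,2]<.05)
yl=(im[...,1]>im[...,0]+60)&(im[...,2]>im[...,0]+60)&(abs(im[...,1]-im[...,2])<60)&(np.linalg.norm(t[...,:2],axis=2)<.06)&(t[...,2]>.02)
w=(im.min(2)>150)&(np.linalg.norm(t[...,:2],axis=2)<.04)&(np.linalg.norm(t[...,:2],axis=2)>.018)&(t[...,2]>.022)&(t[...,2]<.042)&(t[...,0]>-.01)
for k,mm in (('green',g),('yellow',yl),('white',w)):
    c=t[mm]; print(k,len(c),c.mean(0).round(4),np.arctan2(c[:,1].mean(),c[:,0].mean()).round(3))
o=t[w]; print(o.round(4).tolist()[:40])
```

```text
422 [[-0.0432, -0.0141, 0.0307], [-0.0417, -0.0114, 0.0389], [-0.0345, 0.0008, 0.0402], [-0.0272, 0.013, 0.0413], [-0.0255, 0.0154, 0.0419]]
block front [-0.02298254 -0.02196704]
housing rear [-0.03419189 -0.0317565  -0.03047782]
green 25 [0.0049 0.0253 0.0392] 1.378
yellow 29 [0.026  0.     0.0394] 0.0
white 16 [0.0049 0.0189 0.0367] 1.315
[[0.0051, 0.0175, 0.0398], [0.0055, 0.0173, 0.0366], [0.0057, 0.0181, 0.038], [0.0064, 0.0187, 0.0387], [0.0035, 0.018, 0.0369], [0.0055, 0.0181, 0.0356], [0.0054, 0.019, 0.0374], [0.0064, 0.0195, 0.0377], [0.0028, 0.0182, 0.0352], [0.0035, 0.0188, 0.036], [0.0048, 0.0192, 0.0357], [0.0068, 0.0193, 0.0346], [0.0058, 0.0205, 0.0376], [0.0027, 0.0199, 0.0361], [0.0042, 0.0202, 0.0356], [0.005, 0.0208, 0.0361]]
```

Run:
```python
from ks import *
o=get_obs(); T=T0*R.from_euler('z',-1.7); rel(ball+.06*a,T,o)
rel(ball-.028*a,T,src=(ball+.06*a,T))
```

```text
slide [-0.0015, -0.0516, 0.1078] turn [-0.5248, 0.1039, -0.6347] dist 0.12
slide [-0.0, 0.0, 0.088] turn [0.0, 0.0, 0.0] dist 0.088
```

Emit:
send_rows([
  {"slide":[0,-0.01,0.005],"turn":[-0.08,0.015,-0.1]},
  {"slide":[0,-0.02,0.015],"turn":[-0.19,0.035,-0.22]},
  {"slide":[-0.001,-0.03,0.03],"turn":[-0.3,0.06,-0.36]},
  {"slide":[-0.001,-0.04,0.055],"turn":[-0.42,0.08,-0.5]},
  {"slide":[-0.0015,-0.05,0.085],"turn":[-0.525,0.104,-0.635]},
  {"slide":[-0.0015,-0.0516,0.1078],"turn":[-0.525,0.104,-0.635]},
  {"slide":[-0.0015,-0.0516,0.1078],"turn":[-0.525,0.104,-0.635]},
  {"slide":[-0.0015,-0.0516,0.1078],"turn":[-0.525,0.104,-0.635]},
])

```text
time: 30.85
tcp_pos: [0.4603, 0.1801, 0.1515]
eef_rot: [2.621, 0.063, 1.883]
contact_force: [0.0, 0.7, 0.3]
width: 0.0854
```

Run:
```python
from ks import *
ks(); o=get_obs(); T=T0*R.from_euler('z',-1.7); rel(ball-.028*a,T,o)
```

```text
[ 0.299  0.547 -1.322  2.445  1.579  0.834 -1.877] tq [-0.04  0.5   0.02] F [0.  0.7 0.3] w 0.0854
tool rel T0 [ 0.000e+00  1.000e-03 -1.699e+00]
tcp err tool [ 0.0017 -0.0006 -0.0607]
slide [-0.0005, -0.0018, 0.0887] turn [0.0005, -0.0008, -0.0014] dist 0.089
```

Emit:
send_rows([
  {"slide":[0,-0.001,0.015],"turn":[0,0,0]},
  {"slide":[0,-0.001,0.03],"turn":[0,0,0]},
  {"slide":[0,-0.001,0.045],"turn":[0,0,0]},
  {"slide":[0,-0.001,0.06],"turn":[0,0,0]},
  {"slide":[0,-0.001,0.075],"turn":[0,0,0]},
  {"slide":[0,-0.001,0.088],"turn":[0,0,0]},
  {"slide":[0,-0.001,0.088],"turn":[0,0,0]},
  {"slide":[0,-0.001,0.088],"turn":[0,0,0]},
])

```text
time: 31.85
tcp_pos: [0.5026, 0.1882, 0.0745]
eef_rot: [2.621, 0.063, 1.883]
contact_force: [-0.1, -0.0, -0.3]
width: 0.0858
```

Emit:
send_rows([
  {"slide":[0,0,0],"turn":[0,0,0]},
  {"slide":[0,0,0],"turn":[0,0,0]},
  {"slide":[0,0,0],"turn":[0,0,0]},
  {"slide":[0,0,0],"turn":[0,0,0]},
  {"slide":[0,0,0],"turn":[0,0,0]},
  {"slide":[0,0,0],"turn":[0,0,0]},
], claw=0)

```text
time: 32.6
tcp_pos: [0.502, 0.188, 0.0745]
eef_rot: [2.621, 0.064, 1.884]
contact_force: [-6.2, -2.5, 10.5]
width: 0.0479
```

```bash
echo "
def ta():
    o=get_obs(); print('torque about a', (o['wrist_torque']@a).round(3))" >> ks.py; python3 -c "
from ks import *
ks();ta()"
```

```text
[ 0.192  0.783 -1.204  2.435  1.82   0.985 -2.01 ] tq [-0.46  0.93 -0.24] F [-6.2 -2.5 10.5] w 0.0479
tool rel T0 [-0.0e+00  1.0e-03 -1.7e+00]
tcp err tool [-0.0002 -0.      0.0272]
torque about a -0.074
```

Emit:
send_rows([
  {"slide":[0,0,0],"turn":[0,0,0.04]},
  {"slide":[0,0,0],"turn":[0,0,0.08]},
  {"slide":[0,0,0],"turn":[0,0,0.12]},
  {"slide":[0,0,0],"turn":[0,0,0.12]},
])

```text
time: 33.1
tcp_pos: [0.5022, 0.188, 0.0744]
eef_rot: [2.617, 0.005, 1.78]
contact_force: [-3.6, -3.1, 7.3]
width: 0.0477
```

```bash
python3 -c "
from ks import *
ks();ta()"
```

```text
[ 0.2    0.794 -1.223  2.435  1.815  1.001 -2.122] tq [-0.92  0.42  0.56] F [-3.6 -3.1  7.3] w 0.0477
tool rel T0 [-1.000e-03  1.000e-03 -1.581e+00]
tcp err tool [-0.      0.0001  0.0273]
torque about a 0.895
```

Emit:
send_rows([
  {"slide":[0,0,0],"turn":[0,0,0.04]},
  {"slide":[0,0,0],"turn":[0,0,0.08]},
  {"slide":[0,0,0],"turn":[0,0,0.12]},
  {"slide":[0,0,0],"turn":[0,0,0.12]},
])

```text
time: 33.6
tcp_pos: [0.5024, 0.188, 0.0743]
eef_rot: [2.62, -0.056, 1.675]
contact_force: [-2.6, -1.9, 5.2]
width: 0.0476
```

```bash
python3 -c "
from ks import *
ks();ta()"
```

```text
[ 0.207  0.804 -1.24   2.434  1.808  1.017 -2.237] tq [-0.32  0.58 -0.28] F [-2.6 -1.9  5.2] w 0.0476
tool rel T0 [-0.000e+00  1.000e-03 -1.459e+00]
tcp err tool [0.0001 0.0001 0.0275]
torque about a -0.149
```

Emit:
send_rows([
  {"slide":[0,0,0],"turn":[0,0,0]},
  {"slide":[0,0,0],"turn":[0,0,0]},
  {"slide":[0,0,0],"turn":[0,0,0]},
  {"slide":[0,0,0],"turn":[0,0,0]},
  {"slide":[0,0,-0.02],"turn":[0,0,0]},
  {"slide":[0,0,-0.045],"turn":[0,0,0]},
  {"slide":[0,0,-0.07],"turn":[0,0,0]},
  {"slide":[0,0,-0.08],"turn":[0,0,0]},
], claw=1)

```text
time: 34.6
tcp_pos: [0.4632, 0.1802, 0.1443]
eef_rot: [2.619, -0.056, 1.675]
contact_force: [-0.8, 0.4, -0.5]
width: 0.0854
```

Run:
```python
from ks import *
rel([.51,.165,.26],down(psi+1.46))
```

```text
slide [-0.0135, 0.0972, -0.0786] turn [0.5221, -0.0584, -0.0007] dist 0.126
```

Emit:
send_rows([
  {"slide":[-0.001,0.01,-0.02],"turn":[0.06,-0.007,0]},
  {"slide":[-0.003,0.025,-0.04],"turn":[0.15,-0.017,0]},
  {"slide":[-0.006,0.045,-0.055],"turn":[0.25,-0.028,0]},
  {"slide":[-0.009,0.067,-0.07],"turn":[0.36,-0.04,0]},
  {"slide":[-0.012,0.087,-0.079],"turn":[0.46,-0.05,0]},
  {"slide":[-0.0135,0.097,-0.079],"turn":[0.522,-0.058,0]},
  {"slide":[-0.0135,0.097,-0.079],"turn":[0.522,-0.058,0]},
  {"slide":[-0.0135,0.097,-0.079],"turn":[0.522,-0.058,0]},
])

```text
time: 35.6
tcp_pos: [0.5092, 0.1649, 0.2584]
eef_rot: [-3.14, -0.0, 1.661]
contact_force: [-0.6, 0.5, -0.5]
width: 0.0851
```

Run:
```python
from kn import *
from look import look
im,P=look('pics/w9.png')
ii=im.astype(int); b=np.array([.4887,.185,.098]); t=((P-b).reshape(-1,3)@T0.as_matrix()).reshape(P.shape); rr=np.linalg.norm(t[...,:2],axis=2)
w=(ii.min(2)>150)&(rr<.04)&(rr>.018)&(t[...,2]>.022)&(t[...,2]<.042)&(t[...,0]>-.01); c=t[w].mean(0); print('pointer',w.sum(),c,np.arctan2(c[1],c[0]))
q=R.from_euler('z',-psi).apply((P-[.5765,.2025,0]).reshape(-1,3)).reshape(P.shape)
m=(ii.min(2)>110)&(q[...,0]>-.045)&(q[...,0]<-.015)&(abs(q[...,1])<.012)&(q[...,2]>.036)&(q[...,2]<.045); print('tongue',m.sum(),np.percentile(q[m],[90,98],axis=0)[:,0])
u,v=proj('wrist',b)[0].astype(int); u=min(max(u,80),560);v=min(max(v,80),320); cv2.imwrite('pics/w9c.png',cv2.resize(im[v-80:v+80,u-80:u+80],None,fx=3.5,fy=3.5,interpolation=cv2.INTER_CUBIC))
```

```text
35.6 [0.5092 0.1649 0.2584] [-3.1402e+00 -4.0000e-04  1.6612e+00] [ 0.42   0.652 -1.385  1.739  0.66   1.325 -1.015]
shift 0.0002702274389502936
blue n 1081 c [576.4 202.4] size [ 69.6 109.1] ang 11.6
z 0.03024970043540587 [0.02930568 0.03125963]
blue n 1978 c [576.6 202. ] size [ 46.8 109.6] ang 11.3
z 0.0462373971067776 [0.04524953 0.04726156]
ball [0.48869978 0.18473712 0.09812136] 0.00041648078131965356 1784
pointer 12 [0.00537736 0.01920935 0.03681686] 1.2978482275481549
tongue 279 [-0.02758273 -0.02625341]
```

View pics/w9c.png

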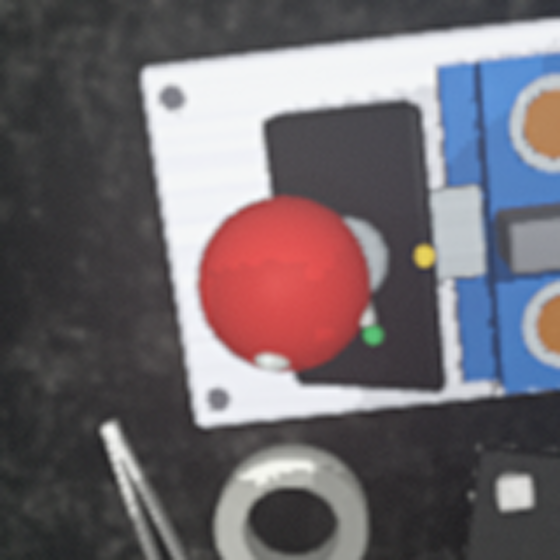

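```bash
python3 -c "
from rig import *
print(hand_in())"
```

```text
the job is handed in; nothing more can be done
None
```

The carrier is set on the four studs and pressed home, the knob is turned clockwise to its stop, and the job is handed in at about 36 s. The gripper is open and clear of everything.

**Carrier:** During the press the force rose to 46 N with no further travel, which is what contact with the plate gives. The last wrist picture shows its ledge at 30 mm and its block top at 46 mm above the bench, so it sits flush. Its centre is within about 0.5 mm of the nest.

**Lock:** I turned the knob in two grasps, because a joint neared its limit during the first. I then gripped it a third time to test the stop. The resisting torque jumped to about 0.9 N m within 0.12 rad, against the knob's normal 0.2, and then the fingers slipped. The last picture shows the pointer at the green dot and the tongue over the front ledge, with its tip about 16 to 17 mm out of the housing.

**Disagreements:**
- The pointer measured 1.30 to 1.32 rad, not 1.4. I put this down to the ball hiding part of it, because the tongue, the picture and the stop torque all point to fully locked.
- The wrist torque read slightly negative while the knob was turning normally. I relied on the jump at the stop, not its sign.

I moved none of the other things on the bench on purpose, and felt no unexpected contact. I did not measure them again at the end; the tape roll and tweezers by the dock look unmoved.

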